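Load a centrifuge cup and hold it at the rotor's slant

ROBOT

A 7-joint arm with a two-finger parallel gripper is mounted at the origin on the work surface. World frame = base frame: x ahead of the robot, y to its left, z up, the work surface at z = 0. Lengths are in m, angles in rad, forces in N, time in s.
With the tool pointing down it reaches from about 0.35 to 0.9 m from the base axis. Payload 7.2 kg.
Tool frame: the origin (TCP) lies midway between the tips of the shut fingers; the grasp point (between the pads) lies 19 mm behind it; z points along the fingers, y is the line along which they close (so a half turn about z gives the same grasp; the last joint's range is limited). The gripper opens to 88 mm and grips with 3 to 60 N. Pads are 20 mm wide; open, the fingers measure 115 mm over their backs; the gripper's body (75 mm by 178 mm) begins 61 mm behind the grasp point.
Start: joints at [-1.277, 0.411, -0.013, 1.596, 0.006, 1.134, -0.082], TCP at [0.221, 0.585, 0.223] pointing down, gripper open.
Joint ranges: [-2.95, 2.95], [-0.29, 1.99], [-1.47, 1.44], [0.14, 2.54], [-1.03, 4.17], [0.13, 1.85], [-2.86, 2.86]. Speed limits (rad/s): [2.39, 2.39, 3.01, 3.01, 3.14, 3.14, 3.14].

INTERFACE

Orientations are given as a 3x3 rotation matrix whose columns are the frame's x, y, z axes.
In Python, from bench import arm gives the robot as it stands.
- The arm moves only by the tool play_rows, never from a script. Its argument "motion" is text: rows parted by semicolons, each of 7 numbers parted by spaces: the shift along the tool's x, y, z in normalised numbers (1 is 100 cm), then the turn, a rotation vector about the tool's x, y, z in normalised numbers (1 is 120 degrees), then the closure, from 0 (fully open) to 1 (shut). A call has 1 to 20 rows; each row is the pose to reach, as a shift and turn from the pose commanded when the call began, along the tool's axes at that moment; what a row does not reach only later rows make up. A row lasts 1/8 s, in which the tool goes at most 62.5 mm and 10.7 degrees, less where a joint would pass 70% of its speed; a pose out of reach is approached as far as the arm can. A shift or turn number past 1, either way, is cut back to 1. A call with a gripper value outside its range is refused whole. The fingers move at their own pace and stop on an object; "grip_force" is the grip in N (left out, the last holds). Time passes only in rows, so rows that repeat a pose let the fingers close. It gives the time, the measured TCP pose, the force, the opening and the grip force at its end, in the units of the state.
- arm.get_obs(): the state, without advancing time (a new reading comes with each control period).
- arm.get_image(name): name is "scene" or "side" or "wrist"; returns a dict with "img" (384x512x3 uint8, blue, green, red), "z_map" (384x512 float32, m along the optical axis (not along the pixel's ray), 0 where there is no reading), "camera_matrix" (3x3 intrinsics, pixels), "extrinsics" (4x4, takes a point from world to camera coordinates). Camera axes: x right, y up, looking along -z (the intrinsics and any distortion apply to the point x, -y, -z); pixel columns grow to the right and rows downward; lengths in m; the calibration is good to about 2 mm. A picture is of the moment at which its call begins.
- arm.finish_job(): hands the job in; it is judged then, once.
Trained networks look in a picture, given as the dict that the camera call returned (one of the last four; its "shot" number tells which), for a name from the list of things; names that differ only in an ending like _2 or _b are one class to them, and where a whole thing is asked for, a point or a joint stands for the part that bears it (a point fixed in the world has none). Each returns a list of dicts, best first, with "conf" (0 to 1); they miss things now and then, are a little off and sometimes report something else, mostly with a low value. They report only what shows in the picture. A call takes as long as a camera call. They do not tell look-alikes from the thing itself.
- arm.boxes_of(picture, thing): "xyz" ([x, y, z] in m, in world coordinates, good to about 4 mm: the middle of the surface that is visible of it).
- arm.tip_of(picture, thing): "xyz" ([x, y, z] in m, in world coordinates, good to about 4 mm: a listed point, or the origin of a listed thing).
The state is a dict: "clock": time; "q": joint angles; "qvel": joint speeds; "effort": joint torques, N m; "tool_pos": TCP position; "eef_rot": TCP orientation; "contact_force": force on the tool from outside, world axes, zero at the start; "torque": the same for the moment, N m; "width": opening from 0.0 (shut) to 1.0 (fully open); "gripper_force": force on a finger pad.
Only numpy, scipy, OpenCV 4.12 (cv2) and the standard library are available. Lean on these libraries where they do the work, as an engineer would, in place of code of your own. Each camera call takes 0.05 s, during which the arm holds its last target. There are 200 camera calls.

TASK

Take the long sample tube (the tallest one) from its rack, lower it gently all the way into the deep centrifuge cup while that cup stands in its stand, and let the tube go. Then draw the deep cup with the tube in it out of the stand and finish while still holding the cup in the gripper: still, mouth upward, slanted at about 45 degrees as for an angled rotor, with its lowest point at least 15 cm above the bench. Do not drop or ram the tube, and leave the other cup, the other tubes and the cork ring where they are.

Things in the scene. Friction and masses are not known exactly. Their poses are not given: they have to be found in the camera images.
- long_tube: the long sample tube, the tallest of three in the rack: clear, round-bottomed, 26 mm diameter, 122 mm overall, about 60 g; origin at the lowest point of its round bottom, z along the tube towards the cap. The top 24 mm is a white cap 32 mm in diameter with a slightly domed top (the lowest 18 mm of the cap is straight-sided): the place to grip
- long_tube_cap (a point): centre of the top of the long tube's cap, 122 mm above its origin
- deep_cup: the deep centrifuge cup: plain aluminium cup, the taller of the two in the stand, outer diameter 46 mm, inner diameter 36 mm (5 mm wall), 100 mm tall, about 250 g; origin at the centre of its underside, z up through the open mouth. It stands in its hole with its upper 50 mm free above the stand's top; the long tube standing on its floor sticks out 28 mm above the rim
- deep_cup_floor (a point): centre of the deep cup's inner floor, 6 mm above its underside (the cup is 94 mm deep inside)
- deep_cup_rim (a point): centre of the deep cup's mouth, 100 mm above its underside
- stand: fixed grey stand for the cups, block 85 (x) x 190 (y) x 56 mm (z), origin centre of its underside on the bench; two square holes 49 mm wide and 50 mm deep, 50 mm either side of its centre along its y; which cup is in which hole varies
- rack: fixed white rack for the tubes, block 70 (x) x 190 (y) x 46 mm (z), origin centre of its underside on the bench; three square holes 29 mm wide and 40 mm deep at -60, 0 and 60 mm along its y; which tube is in which hole varies, and rack and stand may have changed sides
- shallow_cup: a second aluminium cup of the same 46 mm diameter but only 64 mm tall, in the other hole of the stand; not part of the job, origin centre of its underside
- short_tube_a: a short capped tube, 84 mm overall, in the rack; not part of the job, origin centre of its underside
- short_tube_b: another short capped tube, 84 mm overall, in the rack; not part of the job, origin centre of its underside
- cork_ring: flat cork ring, 64 mm across, 22 mm high, lying between rack and stand; not part of the job, origin centre of its underside
Not all that is in view belongs to the job. Leave any pink look-alike of the rack alone. What is shaped like the long_tube but red is not meant.

How it is judged:
On the way, in this order (a step that is already met when the one before it is completed fails the run):
1. the long tube stands in the deep cup, let go, with the cup still seated in its stand (distance between long_tube and deep_cup_floor below 0.013 m and angle between the z axis of long_tube and the z axis of deep_cup, either way round below 0.25 rad and z of long_tube_cap in the frame of deep_cup above 0.11 m and distance of deep_cup from where it was at the start of the episode below 0.012 m and angle between deep_cup's own z axis and vertical below 0.15 rad and contact force between the fingers and long_tube below 0.2 N and linear speed of long_tube below 0.03 m/s), for 0.2 s.
2. the deep cup with the tube in it is drawn out of the stand by the gripper (distance between long_tube and deep_cup_floor below 0.013 m and angle between the z axis of long_tube and the z axis of deep_cup, either way round below 0.25 rad and z of long_tube_cap in the frame of deep_cup above 0.11 m and height (world z) of deep_cup above 0.065 m and contact force between the fingers and deep_cup above 1 N), for 0.2 s.
At the end, for the whole second after the job is handed in: The gripper holds the deep cup still (under 0.03 m/s), its underside centre over 14 cm above the bench, slanted 0.55 to 1.02 rad (32 to 58 degrees), mouth up, clear of stand and rack; the long tube is in it, bottom within 13 mm of the cup floor centre, leaning under 0.25 rad (distance between long_tube and deep_cup_floor below 0.013 m and angle between the z axis of long_tube and the z axis of deep_cup, either way round below 0.25 rad and z of long_tube_cap in the frame of deep_cup above 0.11 m and height (world z) of deep_cup above 0.14 m and angle between deep_cup's own z axis and vertical between 0.55 and 1.02 rad and contact force between the fingers and deep_cup above 1 N and contact force between deep_cup and stand below 0.2 N and contact force between deep_cup and rack below 0.2 N and linear speed of deep_cup below 0.03 m/s and angular speed of deep_cup below 0.2 rad/s); the arm keeps its last pose, push and grip.
It fails at once if the long tube is dropped into the cup (falls faster than 0.5 m/s inside it) (z of long_tube in the frame of deep_cup below 0.098 m and horizontal distance between long_tube and deep_cup below 0.02 m and linear speed of long_tube above 0.5 m/s and distance of deep_cup from where it was at the start of the episode below 0.012 m and angle between deep_cup's own z axis and vertical below 0.15 rad).
It fails at once if the long tube is rammed into the cup (over 40 N) (contact force between long_tube and deep_cup above 40 N).
It fails at once if the other cup, a short tube or the cork ring is moved over 3 cm or tipped (distance of any of shallow_cup, short_tube_a, short_tube_b, cork_ring from where it was at the start of the episode above 0.03 m or angle between any of shallow_cup, short_tube_a, short_tube_b, cork_ring's own z axis and vertical above 0.5 rad).
It also fails if it takes over 51 s, if anything falls off the work surface, if the arm or the gripper's body presses on something with over 40 N, if the wrist force passes 120 N, or if a joint passes its speed limit or range.

## Working session

There is one attempt and no reset: what is moved stays moved. The work goes in short steps, Python scripts to look and compute and a tool call to move; the robot and the scene stay as the last step left them, time stands still between calls to the robot, and variables do not carry over. Pictures are saved under pics/ and viewed, at most 10 in all, crops included, and the job is handed in when it is done.

Besides the shell and the picture viewer there is one more tool, called after "Request:" as name(argument=value, ...) on one line, values as JSON. play_rows: Moves the arm, as the interface text tells. Its arguments: {"type":"object","properties":{"motion":{"type":"string"},"grip_force":{"type":"number"}},"required":["motion"]}

```bash
mkdir -p pics; python3 - <<'E'
from bench import arm
import cv2,numpy as np
np.set_printoptions(precision=4,suppress=True)
o=arm.get_obs();print(o['clock'],o['tool_pos'],o['eef_rot'],o['width'])
ims=[]
for n in ['scene','side']:
    p=arm.get_image(n);ims.append(p['img'])
    np.savez(n+'.npz',**{k:p[k] for k in('img','z_map','camera_matrix','extrinsics')})
    for t in ['long_tube_cap','long_tube','deep_cup_rim','deep_cup','shallow_cup','rack','stand','short_tube_a','cork_ring']:
        print(n,t,[(np.round(d['xyz'],3).tolist(),round(d['conf'],2)) for d in arm.tip_of(p,t)][:4])
for n,i in zip(['scene','side'],ims): cv2.imwrite(f'pics/{n}0.png',i)
print(arm.get_obs()['clock'])
E
```

```text
0.0 [0.2211 0.5841 0.2218] [[-0.9353  0.3539 -0.0005]
 [ 0.3539  0.9353 -0.0015]
 [-0.0001 -0.0016 -1.    ]] 1.0013290993388413
scene long_tube_cap [([0.54, 0.128, 0.132], 0.65), ([0.488, -0.284, 0.012], 0.31)]
scene long_tube [([0.436, 0.11, -0.004], 0.88), ([0.541, 0.13, 0.001], 0.71), ([0.487, -0.281, 0.01], 0.5), ([0.478, -0.234, 0.003], 0.27)]
scene deep_cup_rim [([0.489, -0.278, 0.107], 0.77), ([0.538, 0.126, 0.134], 0.45)]
scene deep_cup [([0.492, -0.275, 0.007], 0.79), ([0.553, 0.246, 0.006], 0.67), ([0.471, -0.183, 0.004], 0.59)]
scene shallow_cup [([0.47, -0.184, 0.005], 0.92)]
scene rack [([0.366, 0.244, 0.001], 0.84), ([0.543, 0.187, 0.001], 0.64)]
scene stand [([0.481, -0.23, 0.005], 0.73)]
scene short_tube_a [([0.55, 0.242, 0.008], 0.69), ([0.547, 0.186, 0.005], 0.59), ([0.542, 0.125, 0.132], 0.42)]
scene cork_ring [([0.573, 0.004, 0.0], 0.95), ([0.473, -0.185, 0.006], 0.15)]
side long_tube_cap [([0.54, 0.124, 0.13], 0.9), ([0.432, 0.109, 0.124], 0.58)]
side long_tube [([0.538, 0.125, 0.008], 0.83), ([0.434, 0.11, 0.002], 0.67), ([0.546, 0.187, 0.005], 0.16)]
side deep_cup_rim [([0.487, -0.279, 0.11], 0.84), ([0.47, -0.182, 0.006], 0.17)]
side deep_cup [([0.486, -0.288, 0.004], 0.73)]
side shallow_cup [([0.469, -0.185, 0.005], 0.74), ([0.544, 0.182, 0.005], 0.18)]
side rack [([0.366, 0.246, -0.001], 0.96), ([0.547, 0.182, 0.004], 0.57)]
side stand [([0.485, -0.232, 0.006], 0.94)]
side short_tube_a [([0.545, 0.188, 0.005], 0.69), ([0.555, 0.244, 0.004], 0.54)]
side cork_ring [([0.573, 0.003, 0.002], 0.56)]
1.0
```

View pics/scene0.png

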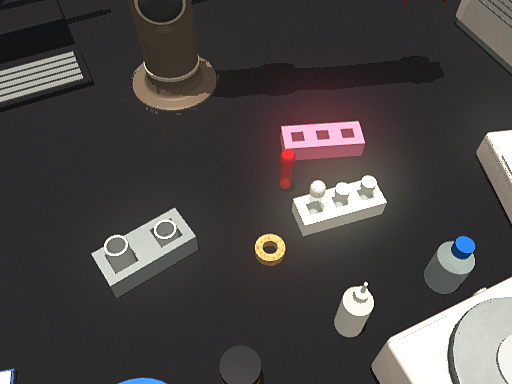

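View pics/side0.png

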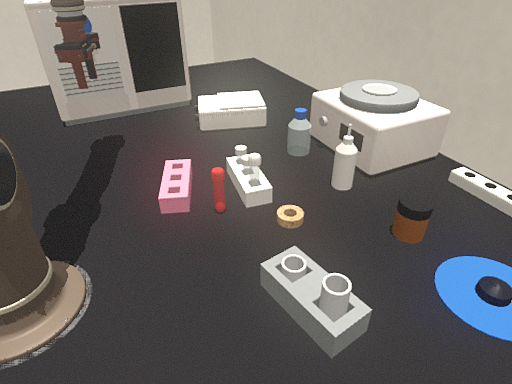

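Scene: the white rack's three tubes are at (317,188) tallest, (342,190) and (368,183). A red look-alike lies or stands at (287,168), and a pink rack sits at (322,138). The grey stand has the deep cup at (117,247) and the shallow cup at (165,230). In the side view the tall white cap is at (254,160), the red tube at (218,190) and the deep cup at (336,287).

Candidates for the long tube are white tall (317,188), red (287,168), and the shorts at (342,190) and (368,183). I choose the white tall one, because red is excluded. I'll check it in a crop and refine with depth.

```bash
cat > h.py <<'E'
import numpy as np,cv2
np.set_printoptions(precision=4,suppress=True)
def cloud(p):
    K=p['camera_matrix'];E=p['extrinsics'];z=p['z_map']
    v,u=np.indices(z.shape)
    c=np.stack([(u-K[0,2])*z/K[0,0],-(v-K[1,2])*z/K[1,1],-z],-1)
    w=(c-E[:3,3])@E[:3,:3]
    w[z==0]=np.nan
    return w
def circ(xy,r=None):
    from scipy.optimize import least_squares
    c0=xy.mean(0)
    f=lambda s:np.hypot(*(xy-s[:2]).T)-(r if r else s[2])
    s=least_squares(f,[*c0,.02],loss='soft_l1',f_scale=.001).x
    return s
E
python3 - <<'E'
from h import *
crops=[]
for n in ['scene','side']:
    p=dict(np.load(n+'.npz'));w=cloud(p)
    for nm,c,lo,hi in [('cap',(.54,.126),.10,.14),('rim',(.488,-.28),.098,.115),('shallow',(.47,-.184),.064,.08),('standtop',(.48,-.232),.05,.06)]:
        m=(np.hypot(w[...,0]-c[0],w[...,1]-c[1])<(.03 if nm!='standtop' else .12))&(w[...,2]>lo)&(w[...,2]<hi)
        q=w[m];print(n,nm,len(q),'mid',(q.min(0)+q.max(0))/2,'mean',q.mean(0),'ext',np.ptp(q,axis=0),'zmax',q[:,2].max())
        if nm!='standtop' : print('  circ',circ(q[:,:2]))
    v,u=(188,317) if n=='scene' else (165,250)
    crops.append(cv2.resize(p['img'][v-40:v+40,u-40:u+50],None,fx=4.4,fy=4.4,interpolation=cv2.INTER_CUBIC))
cv2.imwrite('pics/crop.png',np.hstack(crops))
E
```

```text
scene cap 234 mid [0.5417 0.1258 0.1163] mean [0.5457 0.1225 0.1214] ext [0.0321 0.0318 0.0282] zmax 0.13045853925689715
  circ [0.5437 0.1238 0.0116]
scene rim 228 mid [ 0.4906 -0.2796  0.1036] mean [ 0.4913 -0.2798  0.1036] ext [0.0456 0.045  0.0113] zmax 0.10928609913099291
  circ [ 0.4913 -0.2796  0.0204]
scene shallow 181 mid [ 0.4726 -0.1816  0.0685] mean [ 0.4732 -0.1817  0.0684] ext [0.0468 0.0445 0.009 ] zmax 0.07304469664834169
  circ [ 0.4737 -0.1815  0.0203]
scene standtop 2580 mid [ 0.4817 -0.2306  0.055 ] mean [ 0.4865 -0.2295  0.055 ] ext [0.1169 0.2006 0.01  ] zmax 0.0599863063663391
side cap 161 mid [0.5382 0.122  0.1147] mean [0.5356 0.116  0.1182] ext [0.03   0.0304 0.0286] zmax 0.12899128936415621
  circ [0.5378 0.1208 0.0119]
side rim 351 mid [ 0.4882 -0.2825  0.1029] mean [ 0.4871 -0.2838  0.1039] ext [0.0452 0.0461 0.0096] zmax 0.10765836166376194
  circ [ 0.4873 -0.2835  0.0205]
side shallow 232 mid [ 0.4703 -0.1842  0.068 ] mean [ 0.4697 -0.1859  0.0684] ext [0.0448 0.0459 0.0079] zmax 0.07196285277521643
  circ [ 0.4699 -0.1852  0.0204]
side standtop 3059 mid [ 0.4799 -0.2321  0.055 ] mean [ 0.4734 -0.2454  0.0556] ext [0.1175 0.203  0.01  ] zmax 0.05998956304137173
```

View pics/crop.png

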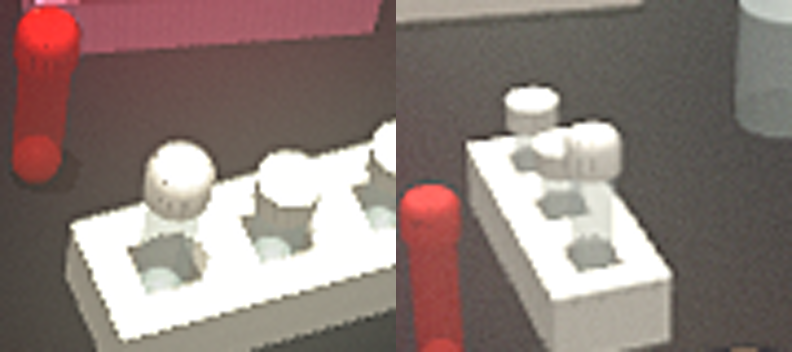

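The crop shows the tall white-capped tube in the white rack's nearest hole (180,180), and the red look-alike standing apart (45,95). The choice is confirmed.

```bash
cat >> h.py <<'E'
def go(o,pos,az,tilt=0):
    "tool-frame shift (cm) and rotvec to reach TCP pos, closing axis at azimuth az, tilted outward"
    from scipy.spatial.transform import Rotation as R
    y=np.array([np.cos(az),np.sin(az),0]);z=np.array([0,0,-1.])
    T=np.stack([np.cross(y,z),y,z],1)@R.from_rotvec([-tilt,0,0]).as_matrix()
    A=o['eef_rot']
    print('shift',A.T@(np.array(pos)-o['tool_pos'])*100,'rot',R.from_matrix(A.T@T).as_rotvec())
E
python3 - <<'E'
from h import *
from bench import arm
go(arm.get_obs(),[.540,.124,.20],np.arctan2(.124,.54))
E
```

```text
shift [-46.1133 -31.7896   2.2644] rot [ 0.0001 -0.0001  0.9832]
```

Careful with the scale: shifts go in shares of 100 cm and turns go in shares of 120 degrees. That gives: -46.1 cm / 100 = -0.461, -34.6 cm / 100 = -0.346, 0.98 rad / 2.0944 = 0.4679.

Request:
play_rows(motion="-0.115 -0.08 0.006 0 0 0.1194 0;-0.23 -0.16 0.011 0 0 0.234 0;-0.346 -0.238 0.017 0 0 0.3533 0;-0.461 -0.318 0.022 0 0 0.4679 0;-0.461 -0.318 0.022 0 0 0.4679 0;-0.461 -0.318 0.022 0 0 0.4679 0;-0.461 -0.318 0.022 0 0 0.4679 0;-0.461 -0.318 0.022 0 0 0.4679 0;-0.461 -0.318 0.022 0 0 0.4679 0;-0.461 -0.318 0.022 0 0 0.4679 0;-0.461 -0.318 0.022 0 0 0.4679 0;-0.461 -0.318 0.022 0 0 0.4679 0")

```text
clock: 2.5
tool_pos: [0.5391, 0.1256, 0.2006]
eef_rot: [[-0.229, 0.973, -0.0], [0.973, 0.229, 0.001], [0.001, -0.0, -1.0]]
contact_force: [-0.9, 0.2, -0.4]
width: 1.004
gripper_force: 0.0
```

```bash
python3 - <<'E'
from h import *
from bench import arm
o=arm.get_obs();print(o['clock'],o['tool_pos'],o['qvel'].max() if hasattr(o['qvel'],'max') else o['qvel'],o['q'],o['contact_force'])
go(o,[.540,.124,.104],np.arctan2(.124,.54))
p=arm.get_image('wrist');cv2.imwrite('pics/w1.png',p['img']);w=cloud(p)
m=(np.hypot(w[...,0]-.54,w[...,1]-.125)<.03)&(w[...,2]>.10)&(w[...,2]<.14)
q=w[m];print(len(q),(q.min(0)+q.max(0))/2,q.mean(0),np.ptp(q,axis=0),q[:,2].max())
print(circ(q[q[:,2]<.121][:,:2],.016), arm.tip_of(p,'long_tube_cap'),arm.tip_of(p,'rack'))
E
```

```text
2.5 [0.5391 0.1256 0.2006] 0.002038885971135715 [-0.6334  0.3203  0.4014  1.8201 -0.1448  1.03    0.056 ] [-0.8743  0.1501 -0.3582]
shift [-0.1854  0.0491  9.6609] rot [-0.0003 -0.0007  0.0058]
1000 [0.5411 0.1253 0.1169] [0.5406 0.1281 0.1249] [0.0314 0.0315 0.0258] 0.12976402370143272
[0.5414 0.1248 0.02  ] [{'xyz': [0.4357, 0.1125, 0.1218], 'conf': 0.76}, {'xyz': [0.5427, 0.1239, 0.1241], 'conf': 0.59}] [{'xyz': [0.5448, 0.1843, -0.0017], 'conf': 0.93}, {'xyz': [0.3693, 0.2435, -0.0028], 'conf': 0.55}]
```

View pics/w1.png

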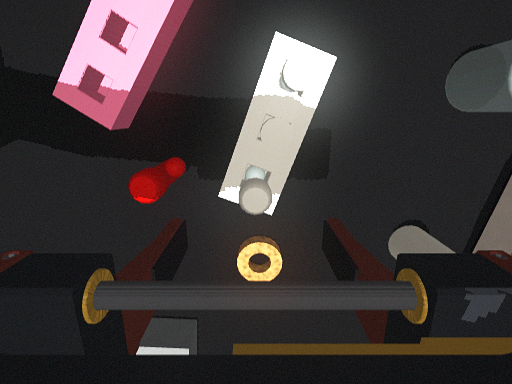

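The wrist view shows the white cap at (256,195), centred between the fingers, with the red look-alike at (150,183) outside the finger path.

Converted, 9.6 cm / 100 = 0.096, 7.5 cm / 100 = 0.075.

Request:
play_rows(motion="-0.001 0.001 0.04 0 0 0 0;-0.001 0.001 0.075 0 0 0 0;-0.001 0.001 0.096 0 0 0 0;-0.001 0.001 0.096 0 0 0 0;-0.001 0.001 0.096 0 0 0 0.3;-0.001 0.001 0.096 0 0 0 0.5;-0.001 0.001 0.096 0 0 0 0.65;-0.001 0.001 0.096 0 0 0 1;-0.001 0.001 0.096 0 0 0 1;-0.001 0.001 0.096 0 0 0 1;-0.001 0.001 0.096 0 0 0 1;-0.001 0.001 0.096 0 0 0 1", grip_force=15)

```text
clock: 4.15
tool_pos: [0.5411, 0.1232, 0.1047]
eef_rot: [[-0.227, 0.974, 0.0], [0.974, 0.227, 0.0], [0.0, 0.0, -1.0]]
contact_force: [-0.3, -0.3, 0.2]
width: 0.359
gripper_force: 15.0
```

Converted, -16 cm / 100 = -0.16, -13 cm / 100 = -0.13.

Request:
play_rows(motion="0 0 -0.02 0 0 0 1;0 0 -0.05 0 0 0 1;0 0 -0.09 0 0 0 1;0 0 -0.13 0 0 0 1;0 0 -0.16 0 0 0 1;0 0 -0.16 0 0 0 1;0 0 -0.16 0 0 0 1")

```text
clock: 5.03
tool_pos: [0.5404, 0.1231, 0.2634]
eef_rot: [[-0.227, 0.974, -0.001], [0.974, 0.227, -0.0], [-0.0, -0.002, -1.0]]
contact_force: [0.1, -0.3, -1.6]
width: 0.361
gripper_force: 15.0
```

```bash
python3 - <<'E'
from h import *
from bench import arm
o=arm.get_obs();print(o['clock'],o['tool_pos'],o['width'],o['contact_force'])
go(o,[.489,-.281,.265],np.arctan2(-.281,.489))
E
```

```text
5.025 [0.5404 0.1231 0.2634] 0.36058968149403015 [ 0.1449 -0.3076 -1.5764]
shift [-38.1908 -14.185   -0.1322] rot [-0.0014  0.0006  0.7507]
```

Converted, -38.2 cm / 100 = -0.382, -36 cm / 100 = -0.36, 0.75 rad / 2.0944 = 0.3581.

Request:
play_rows(motion="-0.02 -0.008 -0.001 0 0 0.0191 1;-0.06 -0.022 -0.001 0 0 0.0573 1;-0.105 -0.039 -0.001 0 0 0.0955 1;-0.15 -0.056 -0.001 0 0 0.1432 1;-0.195 -0.072 -0.001 0 0 0.1862 1;-0.24 -0.089 -0.001 0 0 0.2244 1;-0.285 -0.106 -0.001 0 0 0.2674 1;-0.325 -0.121 -0.001 0 0 0.3056 1;-0.36 -0.134 -0.001 0 0 0.339 1;-0.382 -0.142 -0.001 0 0 0.3581 1;-0.382 -0.142 -0.001 0 0 0.3581 1;-0.382 -0.142 -0.001 0 0 0.3581 1;-0.382 -0.142 -0.001 0 0 0.3581 1;-0.382 -0.142 -0.001 0 0 0.3581 1")

```text
clock: 6.78
tool_pos: [0.4897, -0.2802, 0.2656]
eef_rot: [[0.496, 0.868, 0.0], [0.868, -0.496, 0.0], [0.0, -0.0, -1.0]]
contact_force: [-0.3, 0.2, -0.9]
width: 0.362
gripper_force: 15.0
```

```bash
python3 - <<'E'
from h import *
from bench import arm
o=arm.get_obs();print(o['clock'],o['tool_pos'],o['q'],o['width'],o['contact_force'])
ims=[]
for n in ['scene','side','wrist']:
    p=arm.get_image(n);w=cloud(p);ims.append(p['img'])
    d=np.hypot(w[...,0]-.489,w[...,1]+.281)
    for nm,m in [('tube',(np.hypot(w[...,0]-o['tool_pos'][0],w[...,1]-o['tool_pos'][1])<.02)&(w[...,2]>.15)&(w[...,2]<.235)),('rim',(d<.03)&(w[...,2]>.1)&(w[...,2]<.115)),('rimlo',(d<.03)&(w[...,2]>.065)&(w[...,2]<.095))]:
        q=w[m]
        if len(q)>20: print(n,nm,len(q),'mid',(q.min(0)+q.max(0))/2,'ext',np.ptp(q,axis=0),'min z',q[:,2].min())
    print([ (d['xyz'],d['conf']) for d in arm.tip_of(p,'deep_cup_rim')+arm.tip_of(p,'long_tube')])
cv2.imwrite('pics/a.png',np.hstack([ims[1][190:350,240:400],ims[2][:, ::][100:384:1]][0:1]))
cv2.imwrite('pics/w2.png',ims[2])
E
```

```text
6.775 [ 0.4897 -0.2802  0.2656] [-0.1393  0.3195  0.7426  1.726  -0.2316  1.1862  0.1463] 0.3620047718259496 [-0.26    0.2479 -0.9054]
scene tube 308 mid [ 0.4987 -0.2768  0.2034] ext [0.0147 0.0257 0.0628] min z 0.17205947318044168
scene rim 208 mid [ 0.4903 -0.2796  0.1042] ext [0.0463 0.0448 0.0082] min z 0.100064916270414
scene rimlo 346 mid [ 0.4918 -0.2793  0.08  ] ext [0.0438 0.0449 0.0299] min z 0.06502303265634567
[([0.4874, -0.2797, 0.1076], 0.97), ([0.4881, -0.2762, 0.1614], 0.96), ([0.4332, 0.1114, -0.0021], 0.74)]
side tube 604 mid [ 0.488  -0.2825  0.203 ] ext [0.0229 0.0223 0.0639] min z 0.17106299740279496
side rim 306 mid [ 0.4885 -0.2827  0.1039] ext [0.0456 0.046  0.0078] min z 0.10002205036113716
side rimlo 575 mid [ 0.4864 -0.2845  0.08  ] ext [0.0422 0.0432 0.0299] min z 0.06507159232740414
[([0.4873, -0.2773, 0.1085], 0.75), ([0.4865, -0.2746, 0.1679], 0.77), ([0.4331, 0.108, 0.0039], 0.65)]
wrist tube 488 mid [ 0.4937 -0.2739  0.2057] ext [0.0233 0.017  0.0586] min z 0.17636605416753606
wrist rim 330 mid [ 0.4905 -0.2795  0.1047] ext [0.0453 0.043  0.0089] min z 0.10027631064667535
wrist rimlo 174 mid [ 0.4929 -0.2782  0.08  ] ext [0.0409 0.0406 0.0295] min z 0.06525120476972225
[([0.4895, -0.2809, 0.1078], 0.59), ([0.4833, -0.2765, 0.1665], 0.69), ([0.4887, -0.2825, 0.1051], 0.42)]
```

View pics/w2.png

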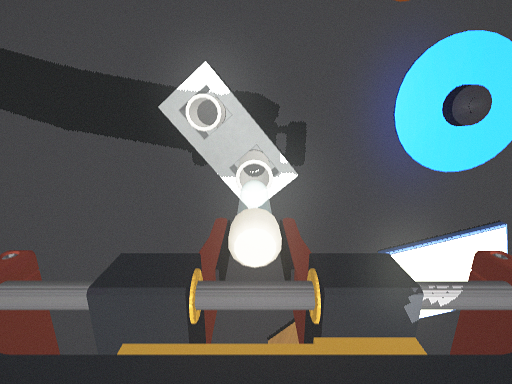

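The wrist view shows the tube held, with the cap at (256,238) and its bottom directly over the deep cup at (254,178). Next is a quick tilt check of the hanging tube.

```bash
python3 - <<'E'
from h import *
from bench import arm
t=arm.get_obs()['tool_pos']
from scipy.optimize import least_squares
Q=[]
for n in ['scene','side','wrist']:
    p=arm.get_image(n);w=cloud(p)
    q=w[(np.hypot(w[...,0]-t[0],w[...,1]-t[1])<.025)&(w[...,2]>.186)&(w[...,2]<.235)]
    cup=w[(np.hypot(w[...,0]-t[0],w[...,1]-t[1])<.03)&(w[...,2]>.065)&(w[...,2]<.098)]
    cup=cup[np.hypot(cup[:,0]-t[0],cup[:,1]-t[1])>.0205]
    f=lambda s:np.hypot(q[:,0]-s[0]-s[2]*(q[:,2]-.2),q[:,1]-s[1]-s[3]*(q[:,2]-.2))-.013
    s=least_squares(f,[t[0],t[1],0,0],loss='soft_l1',f_scale=.001).x
    print(n,len(q),'tube@.2',s[:2],'slope',s[2:],'bottom',s[:2]-.033*s[2:],'cup',len(cup),circ(cup[:,:2],.023)[:2])
E
```

```text
scene 262 tube@.2 [ 0.4907 -0.2776] slope [ 0.013  -0.0039] bottom [ 0.4903 -0.2775] cup 210 [ 0.4892 -0.2797]
side 505 tube@.2 [ 0.4905 -0.2799] slope [0.0047 0.0009] bottom [ 0.4903 -0.2799] cup 400 [ 0.489  -0.2817]
wrist 440 tube@.2 [ 0.492  -0.2789] slope [ 0.0075 -0.0041] bottom [ 0.4917 -0.2787] cup 114 [ 0.4903 -0.2811]
```

Converted, 8.7 cm / 100 = 0.087, 7.9 cm / 100 = 0.079.

Request:
play_rows(motion="-0.002 0 0.01 0 0 0 1;-0.002 0 0.03 0 0 0 1;-0.002 0 0.045 0 0 0 1;-0.002 0 0.055 0 0 0 1;-0.002 0 0.063 0 0 0 1;-0.002 0 0.071 0 0 0 1;-0.002 0 0.079 0 0 0 1;-0.002 0 0.087 0 0 0 1")

```text
clock: 8.38
tool_pos: [0.4886, -0.2828, 0.1783]
eef_rot: [[0.498, 0.867, 0.0], [0.867, -0.498, -0.0], [0.0, 0.0, -1.0]]
contact_force: [-0.4, 0.5, -0.6]
width: 0.364
gripper_force: 15.0
```

Converted, 6.2 cm / 100 = 0.062, 5.6 cm / 100 = 0.056.

Request:
play_rows(motion="0 0 0.008 0 0 0 1;0 0 0.016 0 0 0 1;0 0 0.024 0 0 0 1;0 0 0.032 0 0 0 1;0 0 0.04 0 0 0 1;0 0 0.048 0 0 0 1;0 0 0.056 0 0 0 1;0 0 0.062 0 0 0 1;0 0 0.062 0 0 0 1")

```text
clock: 9.5
tool_pos: [0.4882, -0.2827, 0.1161]
eef_rot: [[0.498, 0.867, -0.001], [0.867, -0.498, 0.0], [-0.0, -0.001, -1.0]]
contact_force: [0.0, 0.1, -0.3]
width: 0.36
gripper_force: 15.0
```

Converted, 0.5 cm / 100 = 0.005, 0.4 cm / 100 = 0.004.

Request:
play_rows(motion="0 0 0.002 0 0 0 1;0 0 0.003 0 0 0 1;0 0 0.004 0 0 0 1;0 0 0.005 0 0 0 1;0 0 0.005 0 0 0 1")

```text
clock: 10.12
tool_pos: [0.4885, -0.2828, 0.1116]
eef_rot: [[0.498, 0.867, -0.0], [0.867, -0.498, 0.0], [0.0, -0.0, -1.0]]
contact_force: [-0.3, 0.2, -0.7]
width: 0.357
gripper_force: 15.0
```

Converted, 0.2 cm / 100 = 0.002, 0.15 cm / 100 = 0.0015.

Request:
play_rows(motion="0 0 0.001 0 0 0 1;0 0 0.0015 0 0 0 1;0 0 0.002 0 0 0 1;0 0 0.002 0 0 0 1")

```text
clock: 10.62
tool_pos: [0.4888, -0.2831, 0.1104]
eef_rot: [[0.498, 0.867, 0.001], [0.867, -0.498, -0.0], [0.0, 0.001, -1.0]]
contact_force: [-0.9, 0.6, 7.0]
width: 0.362
gripper_force: 15.0
```

Converted, -0.1 cm / 100 = -0.001.

Request:
play_rows(motion="0 0 -0.001 0 0 0 0.6;0 0 -0.001 0 0 0 0.5;0 0 -0.001 0 0 0 0.2;0 0 -0.001 0 0 0 0;0 0 -0.001 0 0 0 0;0 0 -0.001 0 0 0 0;0 0 -0.001 0 0 0 0;0 0 -0.001 0 0 0 0")

```text
clock: 11.62
tool_pos: [0.4885, -0.2828, 0.1106]
eef_rot: [[0.498, 0.867, 0.0], [0.867, -0.498, -0.0], [-0.0, 0.0, -1.0]]
contact_force: [1.4, 0.5, 0.4]
width: 1.003
gripper_force: 0.0
```

```bash
python3 - <<'E'
from h import *
from bench import arm
o=arm.get_obs();t=o['tool_pos'];print(o['clock'],t,o['width'],o['contact_force'])
ims=[]
for n in ['scene','side']:
    p=arm.get_image(n);w=cloud(p);ims.append(p['img'])
    r=np.hypot(w[...,0]-.489,w[...,1]+.281)
    q=w[(r<.022)&(w[...,2]>.12)&(w[...,2]<.145)]
    c=w[(r<.03)&(r>.0205)&(w[...,2]>.065)&(w[...,2]<.098)]
    print(n,len(q),'cap top',q[:,2].max() if len(q) else 0,'cup',len(c),circ(c[:,:2],.023)[:2])
a=cv2.resize(ims[0][190:310,50:210],(400,300));b=cv2.resize(ims[1][210:360,250:450],(400,300))
cv2.imwrite('pics/in.png',np.hstack([a,b]))
E
```

```text
11.625 [ 0.4885 -0.2828  0.1106] 1.0027868197211371 [1.4408 0.5373 0.3766]
scene 90 cap top 0.13525085675362103 cup 193 [ 0.4892 -0.2797]
side 327 cap top 0.13485651555404715 cup 396 [ 0.489  -0.2818]
```

View pics/in.png

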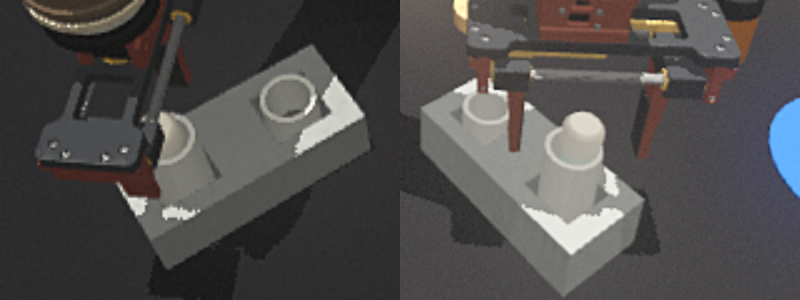

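The tube is seated and let go: the cap is at (582,135) in the side crop, cap top at 0.135 m, and the cup has not moved. Next I lower around the cup and grip it.

Converted, 4.4 cm / 100 = 0.044, 4.2 cm / 100 = 0.042.

Request:
play_rows(motion="0.002 0 0.01 0 0 0 0;0.002 0 0.022 0 0 0 0;0.002 0 0.034 0 0 0 0;0.002 0 0.042 0 0 0 0;0.002 0 0.044 0 0 0 0;0.002 0 0.044 0 0 0 0.2;0.002 0 0.044 0 0 0 0.3;0.002 0 0.044 0 0 0 0.4;0.002 0 0.044 0 0 0 0.45;0.002 0 0.044 0 0 0 0.5;0.002 0 0.044 0 0 0 0.7;0.002 0 0.044 0 0 0 0.7;0.002 0 0.044 0 0 0 0.7", grip_force=45)

```text
clock: 13.35
tool_pos: [0.4892, -0.2809, 0.0667]
eef_rot: [[0.498, 0.867, -0.0], [0.867, -0.498, 0.0], [0.0, -0.001, -1.0]]
contact_force: [-1.6, 2.8, 5.1]
width: 0.505
gripper_force: 45.0
```

Converted, -21 cm / 100 = -0.21, -20.5 cm / 100 = -0.205.

Request:
play_rows(motion="0 0 -0.005 0 0 0 0.8;0 0 -0.015 0 0 0 0.8;0 0 -0.025 0 0 0 0.8;0 0 -0.035 0 0 0 0.8;0 0 -0.045 0 0 0 0.8;0 0 -0.055 0 0 0 0.8;0 0 -0.065 0 0 0 0.8;0 0 -0.08 0 0 0 0.8;0 0 -0.1 0 0 0 0.8;0 0 -0.125 0 0 0 0.8;0 0 -0.15 0 0 0 0.8;0 0 -0.175 0 0 0 0.8;0 0 -0.195 0 0 0 0.8;0 0 -0.205 0 0 0 0.8;0 0 -0.21 0 0 0 0.8;0 0 -0.21 0 0 0 0.8;0 0 -0.21 0 0 0 0.8")

```text
clock: 15.48
tool_pos: [0.4892, -0.2808, 0.2759]
eef_rot: [[0.498, 0.867, -0.001], [0.867, -0.498, 0.0], [-0.0, -0.001, -1.0]]
contact_force: [-0.5, 0.6, -4.5]
width: 0.505
gripper_force: 45.0
```

```bash
python3 - <<'E'
from h import *
from bench import arm
o=arm.get_obs();print(o['clock'],o['q'],o['contact_force'],o['gripper_force'])
go(o,o['tool_pos']+np.array([0,0,.0]),np.arctan2(-.281,.489),.785)
E
```

```text
15.475 [-0.1453  0.312   0.7508  1.711  -0.2255  1.2088  0.1412] [-0.5285  0.5783 -4.5046] 44.96619912330061
shift [0. 0. 0.] rot [-0.7862  0.      0.0006]
```

Converted, 8 cm / 100 = 0.08, 7.9 cm / 100 = 0.079, -0.785 rad / 2.0944 = -0.3748.

Request:
play_rows(motion="0 0.003 -0.002 -0.0143 0 0 0.8;0 0.01 -0.005 -0.043 0 0 0.8;0 0.017 -0.008 -0.0716 0 0 0.8;0 0.025 -0.012 -0.105 0 0 0.8;0 0.033 -0.015 -0.1385 0 0 0.8;0 0.041 -0.019 -0.1719 0 0 0.8;0 0.049 -0.022 -0.2053 0 0 0.8;0 0.057 -0.025 -0.2387 0 0 0.8;0 0.065 -0.027 -0.2722 0 0 0.8;0 0.071 -0.028 -0.3056 0 0 0.8;0 0.076 -0.029 -0.3342 0 0 0.8;0 0.079 -0.03 -0.3581 0 0 0.8;0 0.08 -0.03 -0.3748 0 0 0.8;0 0.08 -0.03 -0.3748 0 0 0.8;0 0.08 -0.03 -0.3748 0 0 0.8;0 0.08 -0.03 -0.3748 0 0 0.8;0 0.08 -0.03 -0.3748 0 0 0.8")

```text
clock: 17.6
tool_pos: [0.5589, -0.321, 0.3068]
eef_rot: [[0.498, 0.614, 0.613], [0.867, -0.352, -0.352], [-0.0, 0.707, -0.707]]
contact_force: [-0.0, 0.1, -3.8]
width: 0.508
gripper_force: 45.0
```

```bash
python3 - <<'E'
from h import *
from bench import arm
o=arm.get_obs();print(o['clock'],o['q'],np.abs(o['qvel']).max(),o['contact_force'],o['gripper_force'],np.degrees(np.arccos(-o['eef_rot'][2][2])))
ims=[]
for n in ['scene','side']:
    p=arm.get_image(n);ims.append(cv2.resize(p['img'],(400,300)))
    print([(d['xyz'],d['conf']) for t in('deep_cup_rim','deep_cup','long_tube_cap') for d in arm.tip_of(p,t)[:2]])
cv2.imwrite('pics/end.png',np.hstack(ims))
E
```

```text
17.6 [-0.3388 -0.0108  0.7512  2.1821  0.4206  0.2021 -0.4848] 0.004050978429867904 [-0.0037  0.1383 -3.82  ] 44.96834927180316 44.97607782606035
[([0.5325, -0.3046, 0.3343], 0.9), ([0.5977, -0.3367, 0.2621], 0.96), ([0.4361, 0.1104, 0.1174], 0.82), ([0.5148, -0.2947, 0.3543], 0.66)]
[([0.5312, -0.3095, 0.338], 0.55), ([0.5897, -0.3458, 0.259], 0.73), ([0.439, 0.1086, 0.1245], 0.86), ([0.5123, -0.2996, 0.3504], 0.75)]
```

View pics/end.png

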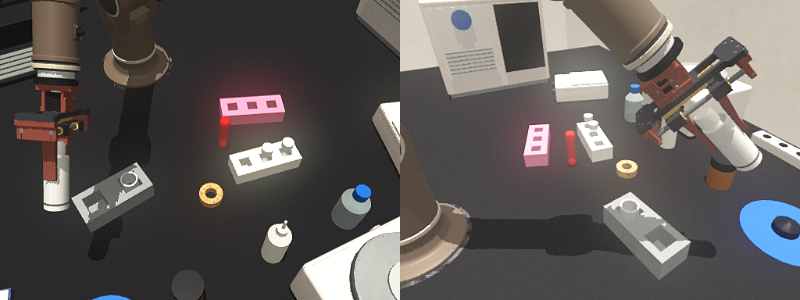

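The cup is held at 45° (side view, about (715,140)) with its underside at about 0.26 m. The tube cap shows about 28 mm above the rim, and the other objects are undisturbed.

```bash
python3 -c "
from bench import arm
print(arm.finish_job())"
```

```text
the job is handed in; nothing more can be done
None
```

I handed the job in after about 18 s of the allowed 51 s, with the long tube seated in the deep cup. The cup was held still at 45°, mouth up, about 0.24 m clear of the bench, and the other items looked unmoved; no verdict came back.

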